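Hang a pipette hanger on the rail and hold it against the sprung stop

ROBOT

A 6-joint arm with a two-finger parallel gripper is mounted at the origin on a cart in front of the work surface, level with it; the furniture and walls round the work are solid. World frame = base frame: x ahead of the robot, y to its left, z up, the work surface at z = 0. Lengths are in m, angles in rad, forces in N, time in s.
With the tool pointing down it reaches from about 0.275 to 0.825 m from the base axis. Payload 4.9 kg.
Tool frame: the origin (TCP) lies at the very end of the fingers, on their centre line; the grasp point (between the pads) lies 19 mm behind it; y points along the fingers, x is the direction in which the jaws open and shut, and the axes are right-handed (so a half turn about y gives the same grasp; the last joint's range is limited). The gripper opens to 85 mm and grips with 20 to 120 N. Pads are 22 mm wide; open, the fingers measure 114 mm over their backs; the gripper's body (76 mm by 85 mm) begins 54 mm behind the grasp point. The pads swing forward as they close: fully open they stand 13 mm farther back than shut.
Start: joints at [1.086, 0.326, -0.193, 1.052, 0, 1.437], TCP at [0.189, 0.517, 0.231] pointing down, gripper open.
Joint ranges: [-2.65, 2.65], [-0.97, 1.79], [-1.3, 1.35], [-1.93, 2.1], [-1.47, 1.37], [-3.14, 3.14]. Speed limits (rad/s): [2.57, 2.57, 3.14, 3.14, 3.14, 3.14].

INTERFACE

Orientations are given as a 3x3 rotation matrix whose columns are the frame's x, y, z axes.
In Python, from workcell import env, optics gives the robot as it stands. The module is installed in compiled form; this text tells all that it offers.
- The arm moves only by the tool carry_out, never from a script. Its argument "motion" is a list of rows, each an object with "slide": the shift along the tool's x, y, z normalised to -1 to 1, where 1 is 2 cm, a list of three; "twist": the turn, a rotation vector about the tool's x, y, z normalised to -1 to 1, where 1 is 4 degrees, a list of three; "fingers": the closure, from 0 (fully open) to 1 (shut). A call has 1 to 20 rows; each row shifts and turns the commanded pose from where the row before left it, along the tool's axes as they then stand; what a row does not reach is not made up. A row lasts 1/12 s, in which the tool goes at most 41.7 mm and 7.16 degrees, less where a joint would pass 70% of its speed; a pose out of reach is approached as far as the arm can. A call with a number of a shift or a turn outside -1 to 1 is refused whole. A call with a gripper value outside its range is refused whole. The fingers move at their own pace and stop on an object; "force" is the grip in N (left out, the last holds). Time passes only in rows, so rows that do not move let the fingers close. It gives the time, the measured TCP pose, the force and the opening at its end, in the units of the state.
- env.get_state(): the state, without advancing time (a new reading comes with each control period).
- optics.camera(name): name is "side" or "top"; returns a dict with "image" (400x640x3 uint8, red, green, blue), "fx", "fy", "cx", "cy" (pixels), "dist_coeffs" ([k1, k2, p1, p2, k3] as OpenCV has them; the pictures are not rectified), "rvec" (rotation vector, rad) and "tvec" (3), from world to camera coordinates, as OpenCV has them. Camera axes: x right, y down, z forward; pixel columns grow to the right and rows downward; lengths in m; the calibration is good to about 2 mm. A picture is of the moment at which its call begins. There is no depth.
- env.job_done(): hands the job in, once; it reports no verdict.
Trained networks look in a picture, given as the dict that the camera call returned (one of the last four; its "shot" number tells which), for a name from the list of things; names that differ only in an ending like _2 or _b are one class to them, and where a whole thing is asked for, a point or a joint stands for the part that bears it (a point fixed in the world has none). Each returns a list of dicts, best first, with "score" (0 to 1); they miss things now and then, are a little off and sometimes report something else, mostly with a low value. They report only what shows in the picture. A call takes as long as a camera call.
- optics.look_for(target, picture): "at" ([column, row] in pixels, amid what is visible of it).
- optics.outline_of(target, picture): "pixels" (400x640 bool, what is visible of it) and "at" ([column, row] in pixels, amid what is visible of it).
The state is a dict: "clock": time; "joint_pos": joint angles; "joint_velocities": joint speeds; "effort": joint torques, N m; "eef_pos": TCP position; "tcp_rot": TCP orientation; "wrist_force": force on the tool from outside, world axes, zero at the start; "wrist_torque": the same for the moment, N m; "finger_gap": opening from 0.0 (shut) to 1.0 (fully open).
Only numpy, scipy, OpenCV 4.12 (cv2) and the standard library are available. Lean on these libraries where they do the work, as an engineer would, in place of code of your own. Each camera call takes 0.05 s, during which the arm holds its last target. There are 200 camera calls.

TASK

Hang the blue pipette hanger over the free part of the aluminium rail, right down on the bar with its fork toward the robot, and then slide it along the bar against the grey sprung collar. Press the collar in until the white part of its tongue has gone into the black housing but green still shows, never so far that the green is gone too, and finish while still holding it there steadily so that a colleague can tighten the clamp screw. Leave the other things where they are.

Things in the scene. Friction and masses are not known exactly. Their poses are not given: they have to be found in the camera images.
- rail: Fixed rail: level square aluminium bar 20 x 20 mm, 340 mm long along its y axis, on two posts (18 mm thick) 150 mm either side of the middle, feet 90 x 50 mm. Origin on the bench under the bar's middle, z up, -x the robot's side. At the -y end the stop's black housing: 50 mm wide, y = -165 to -115 mm, top 14 mm above the bar's top. Bar free from y = -77 mm (collar) to +170 mm.
- rail_mid (a point): Middle of the bar's top face, 130 mm above the rail's origin. A hanger hung on the bar has its origin 40 mm below this height.
- collar_face (a point): On the grey sprung collar: middle of the pressed face (looks to the rail's +y), level with the bar's top. Collar 46 mm wide, 8 mm thick, 34 mm below to 7 mm above the bar's top, round the bar. A flat tongue on it runs to the housing, 30 mm in sight unpressed: 10 mm red at the collar, 10 mm green, 10 mm white at the housing. Pressing hides the white first.
- collar (a joint): Travel of the sprung collar along the rail's -y into the housing, m: 0 = not pressed (and so at the start), 0.030 = bottomed. The spring pushes back with 3 N plus 0.4 N per mm: white just hidden at 0.010 (7 N), green just gone at 0.020 (11 N). When let go it returns, pushing the hanger back.
- hanger: Blue plastic saddle (upside-down U), about 0.22 kg, standing loose on its legs on a 2 mm black mat. Origin midway between the undersides of the legs, z up, y along the saddle (along the bar when hung), -x the fork's side. 60 mm long in y, 40 mm wide in x, 48 mm high; slot between the legs 28 mm wide, its roof 40 mm above the origin. Its flat end, 30 mm from the origin in -y, meets the collar.
- hanger_grip (a point): Centre of the orange grip block on top of the hanger, 66 mm above the hanger's origin: 24 mm in x, 20 mm in y, from z = 48 to 85 mm. The place to grip it from above. The front of a tall cabinet stands behind the mat at about x = 0.62 m in the world: keep the wrist and gripper clear of it and carry the hanger over on the robot's side.
- hanger_fork (a point): Between the ends of the hanger's steel fork (two prongs, to x = -62 mm), 55 mm in front (-x) of the hanger's origin and 15 mm above it. A black thumb screw sits between fork and saddle, to x = -40 mm.
- tube_rack: Orange tube rack, 67 x 107 x 53 mm, loose, origin under its centre. Leave alone.
- small_bottle: Small white bottle with blue cap, 36 x 36 x 75 mm, loose, origin under its centre. Leave alone.
- lab_timer: White timer with buttons, 62 x 66 x 20 mm, loose, origin under its centre. Leave alone.
- petri_dish: Clear petri dish, 62 x 62 x 14 mm, loose, origin under its centre. Leave alone.

How it is judged:
By the outcome, as a careful person would: the job done as asked, in the order asked, and still so for the second after the job is handed in, while the arm keeps its last pose, push and grip.
It also fails if it takes over 38 s, if anything falls off the work surface, if the arm or the gripper's body presses on something with over 40 N, if the wrist force passes 120 N, or if a joint passes its speed limit or range.

## Working session

There is one attempt and no reset: what is moved stays moved. The work goes in short steps, Python scripts to look and compute and a tool call to move; the robot and the scene stay as the last step left them, time stands still between calls to the robot, and variables do not carry over. Pictures are saved under pics/ and viewed, about 8 in all and at most 12, crops included, and the job is handed in when it is done.

Besides the shell and the picture viewer there is one more tool, called after "Call:" by a JSON object that holds its "method" and its "body", one argument or row to a line. carry_out: Moves the arm, as the interface text tells. Its arguments: {"type":"object","properties":{"motion":{"type":"array"},"force":{"type":"number"}},"required":["motion"]}

```bash
mkdir -p pics
cat > h.py <<'E'
import numpy as np, cv2
from workcell import env, optics
np.set_printoptions(precision=4,suppress=True)
def K(c): return np.array([[c['fx'],0,c['cx']],[0,c['fy'],c['cy']],[0,0,1.]])
def proj(c,P): return cv2.projectPoints(np.float64(P).reshape(-1,1,3),np.float64(c['rvec']),np.float64(c['tvec']),K(c),np.float64(c['dist_coeffs']))[0].reshape(-1,2)
def ray(c,p):
    u=cv2.undistortPoints(np.float64(p).reshape(1,1,2),K(c),np.float64(c['dist_coeffs'])).ravel()
    R=cv2.Rodrigues(np.float64(c['rvec']))[0]; o=-R.T@np.float64(c['tvec']).ravel(); d=R.T@np.r_[u,1]
    return o,d/np.linalg.norm(d)
def onz(c,p,z):
    o,d=ray(c,p); return o+d*(z-o[2])/d[2]
def tri(c1,p1,c2,p2):
    o1,d1=ray(c1,p1);o2,d2=ray(c2,p2)
    A=np.c_[d1,-d2]; s=np.linalg.lstsq(A,o2-o1,rcond=None)[0]
    a=o1+s[0]*d1;b=o2+s[1]*d2
    return (a+b)/2,np.linalg.norm(a-b)
def save(c,n): cv2.imwrite('pics/'+n+'.png',c['image'][:,:,::-1])
E
python3 - <<'E'
from h import *
s=env.get_state()
for k,v in s.items(): print(k,np.array(v))
t=optics.camera('top');d=optics.camera('side')
im=np.vstack([t['image'],d['image']])
save(t,'t0');save(d,'s0')
for c in(t,d): print(ray(c,[320,200]))
for n in ['rail','rail_mid','collar_face','hanger','hanger_grip','hanger_fork','tube_rack','small_bottle','lab_timer','petri_dish']:
    a=optics.look_for(n,t);b=optics.look_for(n,d)
    print(n,[(np.round(x['at'],1).tolist(),round(x['score'],2)) for x in a[:2]],[(np.round(x['at'],1).tolist(),round(x['score'],2)) for x in b[:2]], tri(t,a[0]['at'],d,b[0]['at']) if a and b else '')
E
```

```text
clock 0.0
joint_pos [ 1.0858  0.327  -0.1936  1.052  -0.      1.4366]
joint_velocities [-0.0011  0.0006  0.0011  0.0009 -0.0026 -0.    ]
effort [ -0.001  -44.3402  26.244    0.0156  -0.0002  -0.    ]
eef_pos [0.1887 0.516  0.2305]
tcp_rot [[ 0.3437 -0.0008 -0.9391]
 [ 0.9391 -0.0016  0.3437]
 [-0.0017 -1.      0.0002]]
wrist_force [ 0.1554 -1.2021 -0.045 ]
wrist_torque [-0.0133  0.0036  0.013 ]
finger_gap 1.0052078998533007
(array([ 0.3181, -0.0154,  1.8438]), array([ 0.1491, -0.0018, -0.9888]))
(array([-0.4016,  1.2942,  1.2952]), array([ 0.4918, -0.6251, -0.6061]))
rail [([380.8, 219.5], 0.94), ([402.2, 220.1], 0.43)] [([387.6, 166.8], 0.74)] (array([ 0.476 , -0.234 ,  0.1439]), np.float64(0.0644062910150019))
rail_mid [([377.7, 218.5], 0.65), ([457.7, 231.9], 0.33)] [([384.4, 167.9], 0.78)] (array([ 0.4821, -0.2231,  0.1413]), np.float64(0.05955103179978615))
collar_face [] [([384.4, 159.7], 0.6)] 
hanger [([276.4, 243.9], 0.85)] [] 
hanger_grip [([403.2, 169.5], 0.67), ([276.7, 243.1], 0.58)] [] 
hanger_fork [([279.3, 240.4], 0.5), ([185.6, 217.3], 0.32)] [] 
tube_rack [([184.0, 218.1], 0.9)] [([260.5, 275.5], 0.57)] (array([0.5315, 0.4621, 0.0275]), np.float64(0.011770669550605989))
small_bottle [] [] 
lab_timer [([458.8, 229.3], 0.69)] [([410.0, 161.3], 0.65)] (array([ 0.4759, -0.511 ,  0.0241]), np.float64(0.003145409392650484))
petri_dish [([365.1, 172.1], 0.8), ([399.4, 222.2], 0.39)] []
```

View pics/t0.png

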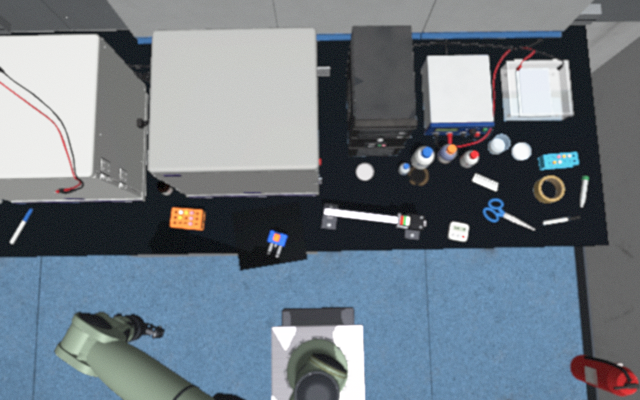

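View pics/s0.png

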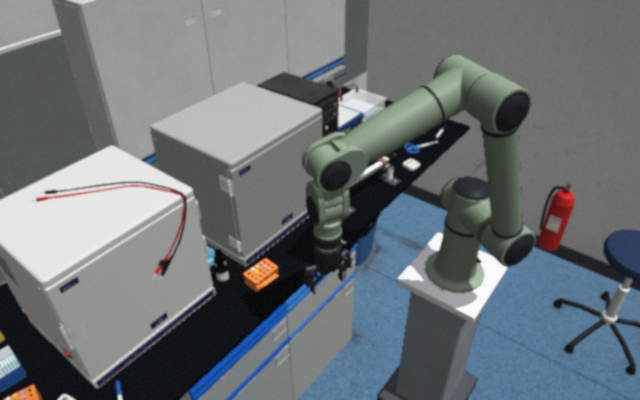

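The top view shows the hanger at (277,243), fork downward toward the robot. The bar runs from (325,211) to (400,221), with the collar and housing at (400-425,222). The arm hides the hanger in the side view.

Run:
```python
from h import *
t=optics.camera('top')
print(t['fx'])
im=t['image'][195:270,255:435]
a=cv2.resize(im,None,fx=4.4,fy=4.4,interpolation=cv2.INTER_CUBIC)
cv2.imwrite('pics/c1.png',a[:,:,::-1])
o=optics.outline_of('hanger',t)[0]
m=o['pixels'];print('hanger',o['at'],m.sum(),cv2.minAreaRect(np.argwhere(m)[:,::-1].astype(np.float32)))
o=optics.outline_of('rail',t)[0];m=o['pixels'];print('rail',o['at'],m.sum(),cv2.minAreaRect(np.argwhere(m)[:,::-1].astype(np.float32)))
hsv=cv2.cvtColor(t['image'],cv2.COLOR_RGB2HSV)
b=np.zeros((400,640),bool)
def blob(name,mask,x0,x1,y0,y1,z):
    w=np.zeros_like(mask);w[y0:y1,x0:x1]=mask[y0:y1,x0:x1]
    p=np.argwhere(w)[:,::-1].astype(np.float32)
    if len(p)<3: print(name,len(p));return
    r=cv2.minAreaRect(p); box=cv2.boxPoints(r)
    print(name,len(p),p.mean(0),onz(t,p.mean(0),z),r); print(np.array([onz(t,q,z)[:2] for q in box]))
H,S,V=[hsv[...,i].astype(int) for i in range(3)]
blob('blue',(H>100)&(H<130)&(S>120)&(V>90),262,292,228,260,.048)
blob('orange',(H>3)&(H<22)&(S>120)&(V>110),262,292,228,260,.085)
blob('bar',(S<60)&(V>170),322,400,200,235,.130)
blob('green',(H>40)&(H<85)&(S>90)&(V>60),390,430,205,235,.130)
blob('red',((H<8)|(H>172))&(S>120)&(V>80),390,430,205,235,.130)
```

```text
514.2027301014225
hanger [274.0, 243.3] 225 ((277.0, 241.5), (19.0, 16.0), 90.0)
rail [382.0, 219.8] 1298 ((373.7878112792969, 221.8399658203125), (102.43621826171875, 26.026695251464844), 6.952957630157471)
blue 179 [277.2402 238.2011] [0.4569 0.1332 0.048 ] ((276.96331787109375, 237.7889862060547), (19.539657592773438, 13.218002319335938), 16.699243545532227)
[[0.4469 0.1735]
 [0.4909 0.16  ]
 [0.4699 0.0947]
 [0.426  0.1084]]
orange 31 [276.2903 236.9355] [0.4584 0.1334 0.085 ] ((276.29998779296875, 236.90000915527344), (4.919349670410156, 5.81377649307251), 26.56505012512207)
[[0.4537 0.1453]
 [0.4713 0.1363]
 [0.4635 0.1213]
 [0.4458 0.1303]]
bar 579 [361.1192 215.753 ] [ 0.5202 -0.1555  0.13  ] ((361.5, 217.0), (18.0, 75.0), 90.0)
[[ 0.549  -0.0315]
 [ 0.5439 -0.2839]
 [ 0.4832 -0.2813]
 [ 0.4882 -0.0302]]
green 12 [404.1667 219.9167] [ 0.5033 -0.2995  0.13  ] ((404.1399841308594, 220.01998901367188), (1.131371021270752, 8.202439308166504), 8.130102157592773)
[[ 0.4896 -0.295 ]
 [ 0.5169 -0.3001]
 [ 0.5163 -0.3038]
 [ 0.489  -0.2987]]
red 18 [401.1667 219.5   ] [ 0.5049 -0.2895  0.13  ] ((401.2115478515625, 219.44232177734375), (1.765045166015625, 9.021342277526855), 11.309932708740234)
[[ 0.4909 -0.2832]
 [ 0.5206 -0.2904]
 [ 0.5193 -0.2962]
 [ 0.4896 -0.2889]]
```

View pics/c1.png

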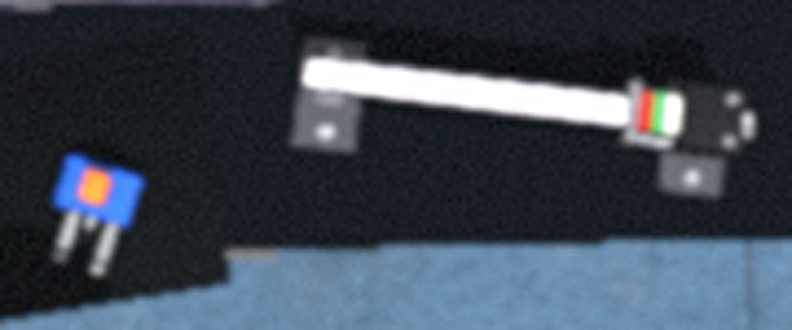

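The crop confirms the hanger turned about -17° and the rail about -7°. Both have the fork or robot side toward the robot. I'll move above the hanger.

Call:
{"method": "carry_out", "body": {
  "motion": [
    {"slide": [-0.69,0.08,-1],"twist": [0,0,0],"fingers": 0},
    {"slide": [-0.69,0.08,-1],"twist": [0,0,0],"fingers": 0},
    {"slide": [-0.69,0.08,-1],"twist": [0,0,0],"fingers": 0},
    {"slide": [-0.69,0.08,-1],"twist": [0,0,0],"fingers": 0},
    {"slide": [-0.69,0.08,-1],"twist": [0,0,0],"fingers": 0},
    {"slide": [-0.69,0.08,-1],"twist": [0,0,0],"fingers": 0},
    {"slide": [-0.69,0.08,-1],"twist": [0,0,0],"fingers": 0},
    {"slide": [-0.69,0.08,-1],"twist": [0,0,0],"fingers": 0},
    {"slide": [-0.69,0.08,-1],"twist": [0,0,0],"fingers": 0},
    {"slide": [-0.69,0.08,-1],"twist": [0,0,0],"fingers": 0},
    {"slide": [-0.69,0.08,-1],"twist": [0,0,0],"fingers": 0},
    {"slide": [-0.69,0.08,-1],"twist": [0,0,0],"fingers": 0},
    {"slide": [-0.69,0.08,-1],"twist": [0,0,0],"fingers": 0},
    {"slide": [-0.69,0.08,-1],"twist": [0,0,0],"fingers": 0},
    {"slide": [-0.69,0.08,-1],"twist": [0,0,0],"fingers": 0},
    {"slide": [-0.69,0.08,-1],"twist": [0,0,0],"fingers": 0},
    {"slide": [-0.69,0.08,-1],"twist": [0,0,0],"fingers": 0},
    {"slide": [-0.69,0.08,-1],"twist": [0,0,0],"fingers": 0},
    {"slide": [-0.69,0.08,-1],"twist": [0,0,0],"fingers": 0},
    {"slide": [-0.2,0,-0.25],"twist": [0,-0.7,0],"fingers": 0}
  ]
}}

```text
clock: 2.92
eef_pos: [0.4611, 0.1318, 0.2008]
tcp_rot: [[0.3, 0.001, -0.954], [0.954, -0.001, 0.3], [-0.001, -1.0, -0.002]]
wrist_force: [-0.4, -0.5, -0.2]
finger_gap: 1.003
```

Call:
{"method": "carry_out", "body": {
  "motion": [
    {"slide": [0,0,0],"twist": [0,0,0],"fingers": 0},
    {"slide": [0,0,0],"twist": [0,0,0],"fingers": 0}
  ]
}}

```text
clock: 3.08
eef_pos: [0.459, 0.1341, 0.2008]
tcp_rot: [[0.299, -0.0, -0.954], [0.954, 0.0, 0.299], [0.0, -1.0, 0.001]]
wrist_force: [-1.3, 0.4, 0.1]
finger_gap: 1.001
```

Run:
```python
from h import *
s=env.get_state();print(s['clock'],s['eef_pos'],s['tcp_rot'])
d=optics.camera('side');t=optics.camera('top')
p=proj(d,[.459,.134,.06])[0].astype(int);q=proj(d,[.51,-.2,.1])[0].astype(int);print(d['fx'],p,q)
def crop(c,p,w,h,f):
    return cv2.resize(c['image'][p[1]-h:p[1]+h,p[0]-w:p[0]+w],None,fx=f,fy=f,interpolation=cv2.INTER_CUBIC)
print('crop origins',p-[30,30],q-[50,30])
a=crop(d,p,30,30,5);b=crop(d,q,50,30,5)
cv2.imwrite('pics/c2.png',np.hstack([a,b])[:,:,::-1])
for n in ['hanger','hanger_grip','hanger_fork','rail','rail_mid','collar_face']:
    for c,k in((d,'s'),(t,'t')):
        print(n,k,[(np.round(x['at'],1).tolist(),round(x['score'],2)) for x in optics.look_for(n,c)[:2]])
```

```text
3.0833 [0.459  0.1341 0.2008] [[ 0.2993 -0.0005 -0.9542]
 [ 0.9542  0.0003  0.2993]
 [ 0.0002 -1.      0.0005]]
495.41574747588265 [331 227] [368 175]
crop origins [301 197] [318 145]
hanger s [([333.9, 234.6], 0.84)]
hanger t [([282.5, 245.7], 0.36)]
hanger_grip s [([329.8, 234.5], 0.77)]
hanger_grip t [([283.6, 242.9], 0.6)]
hanger_fork s [([332.0, 234.8], 0.88)]
hanger_fork t [([284.5, 243.2], 0.38)]
rail s [([370.2, 172.8], 0.91), ([332.0, 234.9], 0.33)]
rail t [([377.7, 220.7], 0.97)]
rail_mid s [([378.3, 178.5], 0.7)]
rail_mid t [([380.6, 220.0], 0.65)]
collar_face s [([384.0, 158.1], 0.38)]
collar_face t [([397.8, 226.3], 0.61), ([378.0, 220.2], 0.43)]
```

View pics/c2.png

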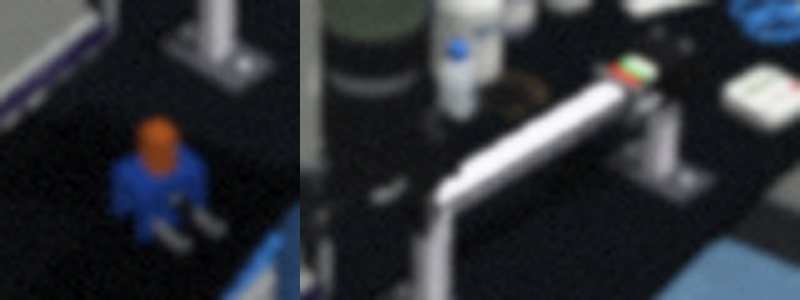

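The side crop shows the orange block centred at about px (333,226), the fork toward the robot, the bar's +y end at about (346,182) and the collar at about (382,159). I'll fit both poses using the colour masks.

```bash
cat > fit.py <<'E'
from h import *
from scipy.optimize import least_squares
t=optics.camera('top');d=optics.camera('side')
t0=dict(t);t0['image']=cv2.imread('pics/t0.png')[:,:,::-1].copy()
def om(c,x0,x1,y0,y1):
    h=cv2.cvtColor(c['image'],cv2.COLOR_RGB2HSV).astype(int);H,S,V=h[...,0],h[...,1],h[...,2]
    w=np.zeros(H.shape,bool);w[y0:y1,x0:x1]=True
    o=w&(H<20)&(S>110)&(V>90); b=w&(H>100)&(H<130)&(S>100)&(V>50)
    return o,b
def box(x0,x1,y0,y1,z0,z1): return np.array([[x,y,z] for x in(x0,x1) for y in(y0,y1) for z in(z0,z1)])
def cen(pts,c):
    f=8; hu=cv2.convexHull(((proj(c,pts)+.5)*f).astype(np.float32)); m=cv2.moments(hu); return np.array([m['m10'],m['m01']])/m['m00']/f-.5
G=box(-.012,.012,-.01,.01,.048,.085);B=box(-.02,.02,-.03,.03,0,.048)
def W(p,P):
    c,s=np.cos(p[2]),np.sin(p[2]);return P@np.array([[c,-s,0],[s,c,0],[0,0,1]]).T+[p[0],p[1],.002]
to,tb=om(t0,262,292,228,260);so,sb=om(d,315,350,215,255)
ce=lambda m:np.argwhere(m).mean(0)[::-1]
obs=[(t0,G,ce(to)),(d,G,ce(so))]
print([ (o[2]) for o in obs])
r=least_squares(lambda p:np.concatenate([cen(W([*p,-.3],P),c)-q for c,P,q in obs]),[.459,.134])
print('hanger xy',r.x,'res',r.fun)
obs2=[(t0,np.r_[B,G],ce(to|tb)),(d,np.r_[B,G],ce(so|sb))]
r=least_squares(lambda p:np.concatenate([cen(W([*p,-.3],P),c)-q for c,P,q in obs2]),[.459,.134])
print('hanger xy whole',r.x,'res',r.fun)
# rail: top edges by column
g=cv2.cvtColor(t0['image'],cv2.COLOR_RGB2GRAY).astype(float)
up=[];lo=[]
for u in range(330,394,2):
    col=g[200:235,u]; h=130; i=np.where(col>h)[0]; a,b=i[0],i[-1]
    up.append([u,200+a-1+(h-col[a-1])/(col[a]-col[a-1])]); lo.append([u,200+b+(col[b]-h)/(col[b]-col[b+1])])
pu=np.array([onz(t0,q,.13)[:2] for q in up]);pl=np.array([onz(t0,q,.13)[:2] for q in lo])
for p in(pu,pl): print('edge x=a*y+b',np.polyfit(p[:,1],p[:,0],1),np.mean(p,0))
# along axis profile
a=(np.polyfit(pu[:,1],pu[:,0],1)+np.polyfit(pl[:,1],pl[:,0],1))/2
ys=np.arange(.03,-.40,-.003)
P=np.c_[np.polyval(a,ys),ys,np.full_like(ys,.13)];uv=proj(t0,P).astype(np.float32)
pr=cv2.remap(t0['image'],uv[None,:,0],uv[None,:,1],cv2.INTER_LINEAR)[0]
print(a)
for y,c in zip(ys,pr):
    if y>-.03 or y<-.25: print(round(y,3),c,end='; ')
E
python3 fit.py
```

```text
[array([276.3636, 237.    ]), array([332.3333, 225.3684])]
hanger xy [0.459 0.134] res [ 0.1218  0.1104 -1.2606  0.7835]
hanger xy whole [0.459 0.134] res [ 0.3383  0.2919 -1.8175 -0.77  ]
edge x=a*y+b [0.1477 0.5579] [ 0.5349 -0.1555]
edge x=a*y+b [0.1017 0.5224] [ 0.5066 -0.1547]
[0.1247 0.5401]
0.03 [25 29 34]; 0.027 [25 29 37]; 0.024 [22 27 33]; 0.021 [22 28 33]; 0.018 [26 31 37]; 0.015 [25 29 34]; 0.012 [25 30 37]; 0.009 [23 30 35]; 0.006 [25 29 35]; 0.003 [28 31 38]; 0.0 [27 29 37]; -0.003 [28 31 38]; -0.006 [29 33 39]; -0.009 [26 32 37]; -0.012 [26 31 38]; -0.015 [27 30 37]; -0.018 [24 29 35]; -0.021 [17 22 28]; -0.024 [42 43 48]; -0.027 [114 114 118]; -0.03 [202 200 204]; -0.252 [255 254 255]; -0.255 [254 254 255]; -0.258 [254 254 255]; -0.261 [254 254 255]; -0.264 [255 254 255]; -0.267 [255 254 255]; -0.27 [255 255 255]; -0.273 [252 252 254]; -0.276 [237 238 243]; -0.279 [195 193 201]; -0.282 [193 166 170]; -0.285 [224 132 138]; -0.288 [243  99  98]; -0.291 [246 105  78]; -0.294 [225 154  89]; -0.297 [178 206 115]; -0.3 [145 236 150]; -0.303 [185 246 199]; -0.306 [251 253 248]; -0.309 [255 255 255]; -0.312 [255 255 255]; -0.315 [239 238 231]; -0.318 [161 160 155]; -0.321 [85 85 85]; -0.324 [53 53 57]; -0.327 [50 50 54]; -0.33 [52 53 57]; -0.333 [53 52 56]; -0.336 [52 51 57]; -0.339 [52 54 56]; -0.342 [51 53 55]; -0.345 [54 54 57]; -0.348 [55 55 59]; -0.351 [55 55 58]; -0.354 [53 54 57]; -0.357 [57 57 61]; -0.36 [82 81 84]; -0.363 [146 145 151]; -0.366 [201 200 207]; -0.369 [195 193 198]; -0.372 [132 131 137]; -0.375 [63 62 67]; -0.378 [29 33 37]; -0.381 [23 29 34]; -0.384 [23 29 35]; -0.387 [22 28 34]; -0.39 [23 25 34]; -0.393 [20 26 34]; -0.396 [23 29 36]; -0.399 [25 29 34];
```

```bash
cat >> fit.py <<'E'
print('\n----')
for o in (obs,obs2):
    r=least_squares(lambda p:np.concatenate([cen(W([*p,-.3],P),c)-q for c,P,q in o]),[.459,.134],diff_step=1e-2)
    print('hanger',r.x,r.fun)
# yaw from blue+orange mask second moments vs rendered, top
def rend(c,polys,x0,y0,w,h,f=8,bl=1.0):
    im=np.zeros((h*f,w*f),np.float32)
    for pts,val in polys:
        q=((proj(c,pts)-[x0,y0]+.5)*f); cv2.fillConvexPoly(im,cv2.convexHull(q.astype(np.float32)).astype(np.int32),float(val))
    return cv2.GaussianBlur(cv2.resize(im,(w,h),interpolation=cv2.INTER_AREA),(0,0),bl)
def RW(p,P,dz=0):
    c,s=np.cos(p[2]),np.sin(p[2]);return P@np.array([[c,-s,0],[s,c,0],[0,0,1]]).T+[p[0],p[1],0]
top=np.array([[x,y,.13] for x in(-.01,.01) for y in(-.075,.17)])
bar=box(-.01,.01,-.075,.17,.11,.13)
wins=[(t0,318,200,76,30),(d,340,150,42,45)]
from scipy.optimize import minimize
obsI=[]
for c,x0,y0,w,h in wins:
    g=cv2.cvtColor(c['image'],cv2.COLOR_RGB2GRAY).astype(np.float32)[y0:y0+h,x0:x0+w]; obsI.append(g)
def cost(p,wh=(0,1)):
    e=0
    for k in wh:
        c,x0,y0,w,h=wins[k]
        m=np.minimum(rend(c,[(RW(p,bar),p[3]*100),(RW(p,top),p[4]*100)],x0,y0,w,h)+25,255)
        e+=np.mean(np.minimum(np.abs(m-obsI[k]),80))
    return e
for wh in ((0,),(1,),(0,1)):
    best=min((minimize(cost,[.516+dx,-.201,ya,1.5,2.8],args=(wh,),method='Nelder-Mead',options=dict(initial_simplex=np.array([.516+dx,-.201,ya,1.5,2.8])+np.r_[np.zeros((1,5)),np.diag([.006,.006,.03,.5,1])],maxiter=400)) for dx in(-.004,.003) for ya in(-.12,)),key=lambda r:r.fun)
    print('rail',wh,best.x,best.fun)
E
python3 fit.py | sed '1,/----/d'
```

```text
hanger [0.458 0.132] [ 0.6954  0.3774 -0.7959  0.5517]
hanger [0.4562 0.1337] [ 0.435   1.0794 -1.215  -0.522 ]
rail (0,) [ 0.5159 -0.1989 -0.1395  1.2313  3.8959] 12.262978553771973
rail (1,) [ 0.5133 -0.199  -0.1306  1.0362  3.3695] 21.303930282592773
rail (0, 1) [ 0.5153 -0.1992 -0.1429  1.2622  3.6402] 35.10673522949219
```

Call:
{"method": "carry_out", "body": {
  "motion": [
    {"slide": [-0.1,1,0],"twist": [0,0,0],"fingers": 0},
    {"slide": [0,1,0],"twist": [0,0,0],"fingers": 0},
    {"slide": [0,1,0],"twist": [0,0,0],"fingers": 0},
    {"slide": [0,1,0],"twist": [0,0,0],"fingers": 0},
    {"slide": [0,1,0],"twist": [0,0,0],"fingers": 0},
    {"slide": [0,1,0],"twist": [0,0,0],"fingers": 0},
    {"slide": [0,0.7,0],"twist": [0,0,0],"fingers": 0},
    {"slide": [0,0.58,0],"twist": [0,0,0],"fingers": 0},
    {"slide": [0,0,0],"twist": [0,0,0],"fingers": 0},
    {"slide": [0,0,0],"twist": [0,0,0],"fingers": 1},
    {"slide": [0,0,0],"twist": [0,0,0],"fingers": 1},
    {"slide": [0,0,0],"twist": [0,0,0],"fingers": 1},
    {"slide": [0,0,0],"twist": [0,0,0],"fingers": 1},
    {"slide": [0,0,0],"twist": [0,0,0],"fingers": 1},
    {"slide": [0,0,0],"twist": [0,0,0],"fingers": 1},
    {"slide": [0,0,0],"twist": [0,0,0],"fingers": 1},
    {"slide": [0,0,0],"twist": [0,0,0],"fingers": 1},
    {"slide": [0,0,0],"twist": [0,0,0],"fingers": 1}
  ],
  "force": 60
}}

```text
clock: 5.48
eef_pos: [0.459, 0.1323, 0.0559]
tcp_rot: [[0.297, 0.001, -0.955], [0.955, 0.0, 0.297], [0.0, -1.0, -0.001]]
wrist_force: [-0.7, -0.8, 6.4]
finger_gap: 0.22
```

Call:
{"method": "carry_out", "body": {
  "motion": [
    {"slide": [0,-0.5,0],"twist": [0,0,0],"fingers": 1},
    {"slide": [0,-1,0],"twist": [0,0,0],"fingers": 1},
    {"slide": [0,-1,0],"twist": [0,0,0],"fingers": 1},
    {"slide": [0,-1,0],"twist": [0,0,0],"fingers": 1},
    {"slide": [0,-1,0],"twist": [0,0,0],"fingers": 1},
    {"slide": [0,-1,0],"twist": [0,0,0],"fingers": 1},
    {"slide": [0,-1,0],"twist": [0,0,0],"fingers": 1},
    {"slide": [0,-1,0],"twist": [0,0,0],"fingers": 1},
    {"slide": [0,-1,0],"twist": [0,0,0],"fingers": 1},
    {"slide": [0,0,0],"twist": [0,0,0],"fingers": 1},
    {"slide": [0,0,0],"twist": [0,0,0],"fingers": 1}
  ]
}}

```text
clock: 6.4
eef_pos: [0.4588, 0.1324, 0.2254]
tcp_rot: [[0.297, 0.001, -0.955], [0.955, 0.0, 0.297], [0.001, -1.0, -0.001]]
wrist_force: [0.0, 0.1, -4.2]
finger_gap: 0.227
```

Run:
```python
from h import *
s=env.get_state();print(s['clock'],s['eef_pos'],s['wrist_force'],s['wrist_torque'],s['finger_gap'])
d=optics.camera('side')
p=proj(d,[*s['eef_pos'][:2],s['eef_pos'][2]-.02])[0].astype(int)
o=[p[0]-50,p[1]-45];print('origin',o)
a=cv2.resize(d['image'][o[1]:o[1]+90,o[0]:o[0]+100],None,fx=6,fy=6,interpolation=cv2.INTER_CUBIC)
cv2.imwrite('pics/c3.png',a[:,:,::-1])
```

```text
6.4 [0.4588 0.1324 0.2254] [ 0.011   0.1379 -4.2164] [-0.0231 -0.044  -0.0021] 0.22734893225860625
origin [np.int64(281), np.int64(152)]
```

View pics/c3.png

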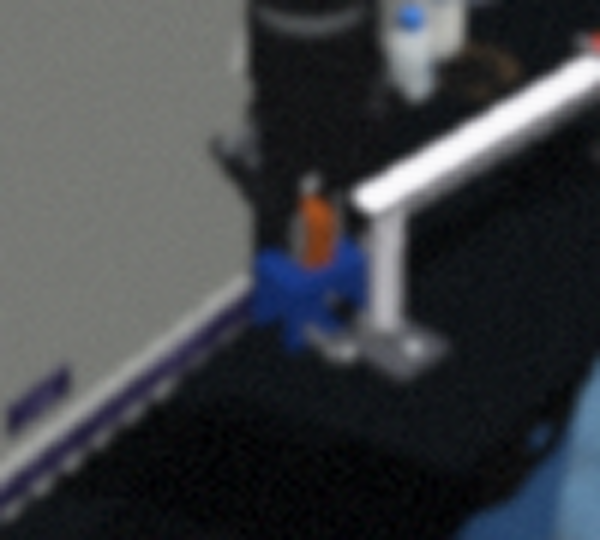

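The hanger is held level between the fingers, and its legs at about (300,340) in the crop are clear of the mat. I'll carry it to above the bar.

Call:
{"method": "carry_out", "body": {
  "motion": [
    {"slide": [-1,0,-0.51],"twist": [0,0,0],"fingers": 1},
    {"slide": [-1,0,-0.51],"twist": [0,0,0],"fingers": 1},
    {"slide": [-1,0,-0.51],"twist": [0,0,0],"fingers": 1},
    {"slide": [-1,0,-0.51],"twist": [0,0,0],"fingers": 1},
    {"slide": [-1,0,-0.51],"twist": [0,0,0],"fingers": 1},
    {"slide": [-1,0,-0.51],"twist": [0,0,0],"fingers": 1},
    {"slide": [-1,0,-0.51],"twist": [0,0,0],"fingers": 1},
    {"slide": [-1,0,-0.51],"twist": [0,0,0],"fingers": 1},
    {"slide": [-1,0,-0.51],"twist": [0,0,0],"fingers": 1},
    {"slide": [-1,0,-0.51],"twist": [0,0,0],"fingers": 1},
    {"slide": [-1,0,-0.51],"twist": [0,0,0],"fingers": 1},
    {"slide": [-1,0,-0.51],"twist": [0,0,0],"fingers": 1},
    {"slide": [-1,0,-0.51],"twist": [0,0,0],"fingers": 1},
    {"slide": [-1,0,-0.51],"twist": [0,0,0],"fingers": 1},
    {"slide": [-1,0,-0.51],"twist": [0,0,0],"fingers": 1},
    {"slide": [0,0,0],"twist": [0,-0.8,0],"fingers": 1},
    {"slide": [0,0,0],"twist": [0,-0.8,0],"fingers": 1},
    {"slide": [0,0,0],"twist": [0,-0.8,0],"fingers": 1},
    {"slide": [0,0,0],"twist": [0,0,0],"fingers": 1},
    {"slide": [0,0,0],"twist": [0,0,0],"fingers": 1}
  ]
}}

```text
clock: 8.12
eef_pos: [0.5144, -0.1991, 0.2234]
tcp_rot: [[0.135, -0.003, -0.991], [0.991, 0.002, 0.135], [0.001, -1.0, 0.003]]
wrist_force: [-0.3, -0.3, -2.8]
finger_gap: 0.229
```

Run:
```python
from h import *
s=env.get_state();print(s['clock'],s['eef_pos'],s['wrist_force'],s['finger_gap'])
d=optics.camera('side');t=optics.camera('top')
def cr(c,p,w,h,f):
    p=np.round(p).astype(int);o=p-[w//2,h//2];print('origin',o)
    return cv2.resize(c['image'][o[1]:o[1]+h,o[0]:o[0]+w],None,fx=f,fy=f,interpolation=cv2.INTER_CUBIC)
a=cr(d,proj(d,[.515,-.19,.16])[0],66,66,6);b=cr(t,proj(t,[.51,-.17,.13])[0],66,66,6)
cv2.imwrite('pics/c4.png',np.hstack([a,b])[:,:,::-1])
```

```text
8.1167 [ 0.5144 -0.1991  0.2234] [-0.2682 -0.345  -2.7692] 0.22858817044139754
origin [334 131]
origin [333 186]
```

View pics/c4.png

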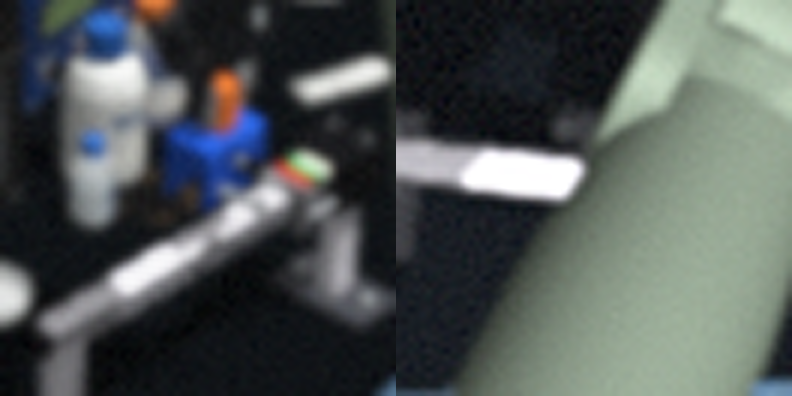

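Run:
```python
import io,contextlib
with contextlib.redirect_stdout(io.StringIO()):
    src=open('fit.py').read().split('# rail: top edges')[0]; exec(src)
s=env.get_state();z=s['eef_pos'][2]-.0539
def W2(p,P):
    c,s_=np.cos(-.135),np.sin(-.135);return P@np.array([[c,-s_,0],[s_,c,0],[0,0,1]]).T+[p[0],p[1],z]
so,sb=om(d,362,382,138,168)
# unoccluded orange part: only use upper part; whole block centroid
print(ce(so),cen(W2(s['eef_pos'],G),d),so.sum(),ce(so|sb),cen(W2(s['eef_pos'],np.r_[B,G]),d))
c=W2([.5144,-.1991],G);print('dpx per 4mm across', cen(W2([.5184,-.1986],G),d)-cen(W2([.5144,-.1991],G),d),'along',cen(W2([.5149,-.1951],G),d)-cen(W2([.5144,-.1991],G),d))
```

```text
<string>:17: RuntimeWarning: Mean of empty slice.
  ret = um.true_divide(
Traceback (most recent call last):
ValueError: Residuals are not finite in the initial point.
```

The side view can't improve on the ±4 mm clearance I have. I'll lower in small steps and watch the force.

Call:
{"method": "carry_out", "body": {
  "motion": [
    {"slide": [0,0.8,0],"twist": [0,0,0],"fingers": 1},
    {"slide": [0,0.7,0],"twist": [0,0,0],"fingers": 1},
    {"slide": [0,0.3,0],"twist": [0,0,0],"fingers": 1},
    {"slide": [0,0.2,0],"twist": [0,0,0],"fingers": 1},
    {"slide": [0,0.2,0],"twist": [0,0,0],"fingers": 1},
    {"slide": [0,0.2,0],"twist": [0,0,0],"fingers": 1},
    {"slide": [0,0,0],"twist": [0,0,0],"fingers": 1}
  ]
}}

```text
clock: 8.9
eef_pos: [0.5152, -0.1995, 0.1769]
tcp_rot: [[0.134, -0.0, -0.991], [0.991, 0.0, 0.134], [0.0, -1.0, 0.0]]
wrist_force: [-0.2, 0.2, -1.8]
finger_gap: 0.227
```

Call:
{"method": "carry_out", "body": {
  "motion": [
    {"slide": [0,0.4,0],"twist": [0,0,0],"fingers": 1},
    {"slide": [0,0.4,0],"twist": [0,0,0],"fingers": 1},
    {"slide": [0,0.3,0],"twist": [0,0,0],"fingers": 1},
    {"slide": [0,0.2,0],"twist": [0,0,0],"fingers": 1},
    {"slide": [0,0.1,0],"twist": [0,0,0],"fingers": 1},
    {"slide": [0,0,0],"twist": [0,0,0],"fingers": 1},
    {"slide": [0,0,0],"twist": [0,0,0],"fingers": 1}
  ]
}}

```text
clock: 9.48
eef_pos: [0.5154, -0.1996, 0.1492]
tcp_rot: [[0.134, -0.0, -0.991], [0.991, 0.0, 0.134], [0.0, -1.0, 0.0]]
wrist_force: [-1.3, 0.9, -2.4]
finger_gap: 0.227
```

Call:
{"method": "carry_out", "body": {
  "motion": [
    {"slide": [0,0.1,0],"twist": [0,0,0],"fingers": 1},
    {"slide": [0,0.1,0],"twist": [0,0,0],"fingers": 1},
    {"slide": [0,0,0],"twist": [0,0,0],"fingers": 1},
    {"slide": [0,0,0],"twist": [0,0,0],"fingers": 1}
  ]
}}

```text
clock: 9.82
eef_pos: [0.5153, -0.1996, 0.1453]
tcp_rot: [[0.134, -0.0, -0.991], [0.991, 0.0, 0.134], [0.0, -1.0, 0.0]]
wrist_force: [0.4, 0.0, -2.0]
finger_gap: 0.223
```

Call:
{"method": "carry_out", "body": {
  "motion": [
    {"slide": [0,0.08,0],"twist": [0,0,0],"fingers": 1},
    {"slide": [0,0,0],"twist": [0,0,0],"fingers": 1},
    {"slide": [0,0,0],"twist": [0,0,0],"fingers": 1}
  ]
}}

```text
clock: 10.07
eef_pos: [0.5154, -0.1996, 0.1437]
tcp_rot: [[0.134, 0.0, -0.991], [0.991, -0.0, 0.134], [-0.0, -1.0, -0.0]]
wrist_force: [0.6, -0.3, -2.5]
finger_gap: 0.224
```

Call:
{"method": "carry_out", "body": {
  "motion": [
    {"slide": [0,0.05,0],"twist": [0,0,0],"fingers": 1},
    {"slide": [0,0,0],"twist": [0,0,0],"fingers": 1},
    {"slide": [0,0,0],"twist": [0,0,0],"fingers": 1}
  ]
}}

```text
clock: 10.32
eef_pos: [0.5154, -0.1997, 0.1436]
tcp_rot: [[0.134, 0.001, -0.991], [0.991, -0.0, 0.134], [-0.0, -1.0, -0.001]]
wrist_force: [-2.7, 0.9, 6.3]
finger_gap: 0.228
```

Call:
{"method": "carry_out", "body": {
  "motion": [
    {"slide": [0,0.05,0],"twist": [0,0,0],"fingers": 1},
    {"slide": [0,0,0],"twist": [0,0,0],"fingers": 1},
    {"slide": [0,0,0],"twist": [0,0,0],"fingers": 1}
  ]
}}

```text
clock: 10.57
eef_pos: [0.5154, -0.1997, 0.1436]
tcp_rot: [[0.134, 0.001, -0.991], [0.991, -0.001, 0.134], [-0.001, -1.0, -0.001]]
wrist_force: [-5.6, 1.6, 13.0]
finger_gap: 0.225
```

Seated: contact at TCP z 0.1436, where 0.144 was expected. I'll ease the downward push and slide toward the collar.

Call:
{"method": "carry_out", "body": {
  "motion": [
    {"slide": [0,-0.06,0],"twist": [0,0,0],"fingers": 1},
    {"slide": [-0.2,0,0],"twist": [0,0,0],"fingers": 1},
    {"slide": [-0.3,0,0],"twist": [0,0,0],"fingers": 1},
    {"slide": [-0.3,0,0],"twist": [0,0,0],"fingers": 1},
    {"slide": [-0.2,0,0],"twist": [0,0,0],"fingers": 1},
    {"slide": [0,0,0],"twist": [0,0,0],"fingers": 1},
    {"slide": [0,0,0],"twist": [0,0,0],"fingers": 1}
  ]
}}

```text
clock: 11.15
eef_pos: [0.5136, -0.2198, 0.1436]
tcp_rot: [[0.134, 0.002, -0.991], [0.991, 0.0, 0.134], [0.001, -1.0, -0.002]]
wrist_force: [0.3, 2.6, 4.7]
finger_gap: 0.225
```

Call:
{"method": "carry_out", "body": {
  "motion": [
    {"slide": [-0.3,0,0],"twist": [0,0,0],"fingers": 1},
    {"slide": [-0.3,0,0],"twist": [0,0,0],"fingers": 1},
    {"slide": [-0.3,0,0],"twist": [0,0,0],"fingers": 1},
    {"slide": [-0.1,0,0],"twist": [0,0,0],"fingers": 1},
    {"slide": [0,0,0],"twist": [0,0,0],"fingers": 1},
    {"slide": [0,0,0],"twist": [0,0,0],"fingers": 1}
  ]
}}

```text
clock: 11.65
eef_pos: [0.511, -0.2395, 0.1436]
tcp_rot: [[0.134, 0.002, -0.991], [0.991, 0.001, 0.134], [0.001, -1.0, -0.002]]
wrist_force: [0.7, 1.7, 5.7]
finger_gap: 0.225
```

Call:
{"method": "carry_out", "body": {
  "motion": [
    {"slide": [-0.1,0,0],"twist": [0,0,0],"fingers": 1},
    {"slide": [0,0,0],"twist": [0,0,0],"fingers": 1},
    {"slide": [0,0,0],"twist": [0,0,0],"fingers": 1}
  ]
}}

```text
clock: 11.9
eef_pos: [0.5108, -0.241, 0.1436]
tcp_rot: [[0.134, 0.003, -0.991], [0.991, 0.001, 0.134], [0.002, -1.0, -0.002]]
wrist_force: [0.2, 4.2, 6.4]
finger_gap: 0.226
```

Call:
{"method": "carry_out", "body": {
  "motion": [
    {"slide": [-0.1,0,0],"twist": [0,0,0],"fingers": 1},
    {"slide": [0,0,0],"twist": [0,0,0],"fingers": 1},
    {"slide": [0,0,0],"twist": [0,0,0],"fingers": 1}
  ]
}}

```text
clock: 12.15
eef_pos: [0.5105, -0.2429, 0.1436]
tcp_rot: [[0.134, 0.003, -0.991], [0.991, 0.001, 0.134], [0.002, -1.0, -0.002]]
wrist_force: [0.8, 4.3, 6.6]
finger_gap: 0.226
```

Call:
{"method": "carry_out", "body": {
  "motion": [
    {"slide": [-0.1,0,0],"twist": [0,0,0],"fingers": 1},
    {"slide": [0,0,0],"twist": [0,0,0],"fingers": 1},
    {"slide": [0,0,0],"twist": [0,0,0],"fingers": 1}
  ]
}}

```text
clock: 12.4
eef_pos: [0.5102, -0.2448, 0.1436]
tcp_rot: [[0.133, 0.003, -0.991], [0.991, 0.001, 0.133], [0.002, -1.0, -0.002]]
wrist_force: [0.4, 3.5, 6.3]
finger_gap: 0.226
```

Call:
{"method": "carry_out", "body": {
  "motion": [
    {"slide": [-0.1,0,0],"twist": [0,0,0],"fingers": 1},
    {"slide": [0,0,0],"twist": [0,0,0],"fingers": 1},
    {"slide": [0,0,0],"twist": [0,0,0],"fingers": 1}
  ]
}}

```text
clock: 12.65
eef_pos: [0.5099, -0.2468, 0.1436]
tcp_rot: [[0.133, 0.002, -0.991], [0.991, 0.001, 0.133], [0.002, -1.0, -0.002]]
wrist_force: [1.1, 5.2, 6.6]
finger_gap: 0.223
```

Call:
{"method": "carry_out", "body": {
  "motion": [
    {"slide": [-0.1,0,0],"twist": [0,0,0],"fingers": 1},
    {"slide": [0,0,0],"twist": [0,0,0],"fingers": 1},
    {"slide": [0,0,0],"twist": [0,0,0],"fingers": 1}
  ]
}}

```text
clock: 12.9
eef_pos: [0.5096, -0.2488, 0.1436]
tcp_rot: [[0.133, 0.002, -0.991], [0.991, 0.001, 0.133], [0.002, -1.0, -0.002]]
wrist_force: [0.2, 3.4, 6.1]
finger_gap: 0.224
```

Call:
{"method": "carry_out", "body": {
  "motion": [
    {"slide": [-0.1,0,0],"twist": [0,0,0],"fingers": 1},
    {"slide": [0,0,0],"twist": [0,0,0],"fingers": 1},
    {"slide": [0,0,0],"twist": [0,0,0],"fingers": 1}
  ]
}}

```text
clock: 13.15
eef_pos: [0.5095, -0.2499, 0.1436]
tcp_rot: [[0.133, 0.003, -0.991], [0.991, 0.003, 0.133], [0.003, -1.0, -0.002]]
wrist_force: [1.0, 7.3, 7.2]
finger_gap: 0.226
```

Call:
{"method": "carry_out", "body": {
  "motion": [
    {"slide": [-0.1,0,0],"twist": [0,0,0],"fingers": 1},
    {"slide": [0,0,0],"twist": [0,0,0],"fingers": 1},
    {"slide": [0,0,0],"twist": [0,0,0],"fingers": 1}
  ]
}}

```text
clock: 13.4
eef_pos: [0.5092, -0.2517, 0.1436]
tcp_rot: [[0.133, 0.003, -0.991], [0.991, 0.003, 0.133], [0.004, -1.0, -0.002]]
wrist_force: [1.2, 7.6, 6.7]
finger_gap: 0.225
```

Call:
{"method": "carry_out", "body": {
  "motion": [
    {"slide": [-0.1,0,0],"twist": [0,0,0],"fingers": 1},
    {"slide": [0,0,0],"twist": [0,0,0],"fingers": 1},
    {"slide": [0,0,0],"twist": [0,0,0],"fingers": 1}
  ]
}}

```text
clock: 13.65
eef_pos: [0.509, -0.2533, 0.1436]
tcp_rot: [[0.133, 0.003, -0.991], [0.991, 0.004, 0.133], [0.004, -1.0, -0.002]]
wrist_force: [0.9, 7.7, 6.3]
finger_gap: 0.22
```

Call:
{"method": "carry_out", "body": {
  "motion": [
    {"slide": [-0.1,0,0],"twist": [0,0,0],"fingers": 1},
    {"slide": [-0.1,0,0],"twist": [0,0,0],"fingers": 1},
    {"slide": [-0.1,0,0],"twist": [0,0,0],"fingers": 1},
    {"slide": [0,0,0],"twist": [0,0,0],"fingers": 1},
    {"slide": [0,0,0],"twist": [0,0,0],"fingers": 1}
  ]
}}

```text
clock: 14.07
eef_pos: [0.5082, -0.2587, 0.1437]
tcp_rot: [[0.132, 0.003, -0.991], [0.991, 0.005, 0.132], [0.006, -1.0, -0.003]]
wrist_force: [0.8, 9.9, 9.0]
finger_gap: 0.222
```

Run:
```python
from h import *
s=env.get_state();print(s['clock'],s['eef_pos'],s['wrist_force'],s['wrist_torque'])
d=optics.camera('side');t=optics.camera('top')
def cr(c,p,w,h,f):
    p=np.round(p).astype(int);o=p-[w//2,h//2];print('origin',o)
    return cv2.resize(c['image'][o[1]:o[1]+h,o[0]:o[0]+w],None,fx=f,fy=f,interpolation=cv2.INTER_CUBIC)
a=cr(d,proj(d,[.5,-.28,.14])[0],40,40,10);b=cr(t,proj(t,[.5,-.28,.13])[0],40,40,10)
cv2.imwrite('pics/c5.png',np.hstack([a,b])[:,:,::-1])
```

```text
14.0667 [ 0.5082 -0.2587  0.1437] [0.8159 9.8756 8.9555] [ 2.0149 -0.1963 -0.0412]
origin [361 140]
origin [378 201]
```

View pics/c5.png

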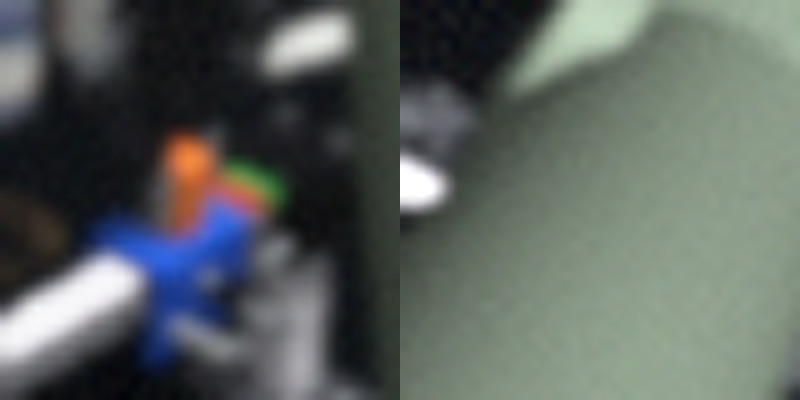

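The side crop shows red and green at (235-280,165-205) and no clear white at the housing, so the press is around 9-10 mm. I'll push about 5 mm more.

Call:
{"method": "carry_out", "body": {
  "motion": [
    {"slide": [-0.1,0,0],"twist": [0,0,0],"fingers": 1},
    {"slide": [-0.1,0,0],"twist": [0,0,0],"fingers": 1},
    {"slide": [-0.07,0,0],"twist": [0,0,0],"fingers": 1},
    {"slide": [0,0,0],"twist": [0,0,0],"fingers": 1},
    {"slide": [0,0,0],"twist": [0,0,0],"fingers": 1},
    {"slide": [0,0,0],"twist": [0,0,0],"fingers": 1}
  ]
}}

```text
clock: 14.67
eef_pos: [0.5076, -0.2632, 0.1437]
tcp_rot: [[0.132, 0.004, -0.991], [0.991, 0.007, 0.132], [0.007, -1.0, -0.003]]
wrist_force: [1.6, 12.7, 9.4]
finger_gap: 0.227
```

Run:
```python
from h import *
s=env.get_state();print(s['clock'],s['eef_pos'],s['wrist_force'],s['wrist_torque'])
d=optics.camera('side')
o=[371,145]
a=cv2.resize(d['image'][145:175,371:401],None,fx=18,fy=18,interpolation=cv2.INTER_CUBIC)
cv2.imwrite('pics/c6.png',a[:,:,::-1])
# sample along tongue centre line in the world
y=np.arange(-.06,-.135,-.003);c,sn=np.cos(-.135),np.sin(-.135)
for z in(.13,.134):
  P=np.c_[.5155-sn*y,-.2026+c*y,np.full_like(y,z)];uv=proj(d,P).astype(np.float32)
  pr=cv2.remap(d['image'],uv[None,:,0],uv[None,:,1],cv2.INTER_LINEAR)[0]
  print([(round(a*1000),*map(int,b)) for a,b in zip(y,pr)])
```

```text
14.6667 [ 0.5076 -0.2632  0.1437] [ 1.6202 12.6763  9.3999] [ 2.4281 -0.2073 -0.0826]
[(-60, 61, 84, 170), (-63, 75, 83, 156), (-66, 90, 84, 142), (-69, 106, 85, 125), (-72, 126, 85, 108), (-75, 136, 86, 105), (-78, 143, 88, 103), (-81, 146, 91, 108), (-84, 144, 93, 120), (-87, 137, 95, 137), (-90, 126, 99, 153), (-93, 118, 103, 171), (-96, 118, 108, 179), (-99, 121, 112, 183), (-102, 135, 113, 173), (-105, 151, 113, 160), (-108, 166, 112, 142), (-111, 171, 109, 117), (-114, 171, 108, 97), (-117, 160, 106, 77), (-120, 144, 105, 65), (-123, 115, 98, 57), (-126, 86, 88, 49), (-129, 61, 75, 42), (-132, 44, 60, 37), (-135, 33, 46, 33)]
[(-60, 72, 78, 129), (-63, 89, 79, 112), (-66, 106, 81, 99), (-69, 122, 84, 91), (-72, 137, 85, 81), (-75, 147, 87, 76), (-78, 155, 88, 75), (-81, 155, 89, 85), (-84, 151, 90, 97), (-87, 146, 93, 111), (-90, 140, 99, 131), (-93, 136, 103, 144), (-96, 142, 107, 146), (-99, 150, 110, 148), (-102, 160, 109, 136), (-105, 170, 107, 120), (-108, 174, 105, 101), (-111, 168, 104, 82), (-114, 151, 103, 70), (-117, 127, 100, 60), (-120, 101, 96, 53), (-123, 74, 82, 45), (-126, 52, 65, 38), (-129, 37, 49, 34), (-132, 29, 38, 31), (-135, 26, 32, 30)]
```

View pics/c6.png

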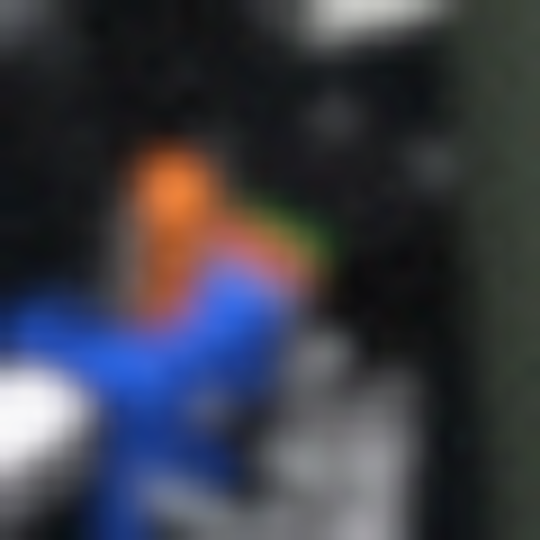

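Red still shows fully, green is a thin band of about half its width at (300,225), and there is no white. The force (12.7 N less about 4 N friction, so about 14 mm) and the TCP travel since contact (13.9 mm) agree. I'll hold briefly, check it is steady, then hand in.

Call:
{"method": "carry_out", "body": {
  "motion": [
    {"slide": [0,0,0],"twist": [0,0,0],"fingers": 1},
    {"slide": [0,0,0],"twist": [0,0,0],"fingers": 1},
    {"slide": [0,0,0],"twist": [0,0,0],"fingers": 1},
    {"slide": [0,0,0],"twist": [0,0,0],"fingers": 1},
    {"slide": [0,0,0],"twist": [0,0,0],"fingers": 1},
    {"slide": [0,0,0],"twist": [0,0,0],"fingers": 1}
  ]
}}

```text
clock: 15.22
eef_pos: [0.5076, -0.2633, 0.1437]
tcp_rot: [[0.132, 0.003, -0.991], [0.991, 0.007, 0.132], [0.007, -1.0, -0.003]]
wrist_force: [1.2, 11.7, 9.9]
finger_gap: 0.224
```

Run:
```python
from h import *
s=env.get_state();print(s['clock'],s['eef_pos'],s['wrist_force'],s['joint_velocities'])
if abs(s['eef_pos'][1]+.2632)<.0015: print(env.job_done())
```

```text
15.2167 [ 0.5076 -0.2633  0.1437] [ 1.1873 11.6735  9.903 ] [0.0006 0.001  0.002  0.0009 0.0025 0.0002]
the job is handed in; nothing more can be done
None
```

The hanger is on the bar with its fork toward the robot. It is pressed against the collar and held there by the arm, and I handed the job in at 15.2 s.

- **Seating:** the hanger touched down at TCP height 0.1436 m, where I expected about 0.144 m. It stayed at that height through the whole slide, with a light downward push.
- **Collar press:** the TCP moved about 13.9 mm after touching the collar. The wrist force along the bar was 12–13 N; taking off about 4 N of sliding friction points to roughly 14 mm as well. White goes at 10 mm and green at 20 mm.
- **Last picture:** the side view showed red and about half the green band, with no white. The tongue is only a few pixels wide there and the arm blocked the top view, so the picture only roughly confirms the depth.
- **Steadiness:** over the final half second before handing in, the pose moved by no more than 0.1 mm.

I did not photograph the other items again afterwards. The path kept away from them, and I felt no unexpected force.

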